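Load a sample bottle through the dust flap and wind the spring-driven bottle mixer

TASK

Load the small blue-capped bottle into the spring-driven bottle mixer: push it, foot first, through the orange dust flap in the sloping front so that it slides fully home in the cradle and the flap swings shut behind it. Then wind the motor with the brass wing key on the deck, clockwise, in as many part turns as it takes, until the gauge pointer stays in the green when the key is let go; never wind it into the red. Leave the other bottles standing where they are.

Things in the scene. Friction and masses are not known exactly. Their poses are not given: they have to be found in the camera images.
- mixer: Bottle mixer, fixed. Origin: footprint centre on the worktop; x to its back, y left, z up. White motor housing: x -100 to 90 mm, y 5 to 155, aluminium deck 165 high. Clear hood: x -80 to 100, y -145 to -15, 223 high, with sloping white front. Base: x -106 to 102, y -152 to 160. Gauge (72 mm; grey, green, yellow, red) on the deck at x -57, y 80. The worktop is at height 0.
- port (a point): Centre of the loading port in the sloping panel, 200 mm high: opening 70 mm along x (up the slope), 74 mm along y (left); z points straight out, 30 deg from vertical. Bezel 3.5 mm proud. A slippery chute runs straight in along -z: floor at x -36 mm, walls at y +-37, end 176 behind the panel. A bottle let go with its foot 55 mm or more inside slides home by its weight.
- dust_flap (a joint): Orange flap that closes the port, hinged along the port's upper edge, swings inwards only: 0 shut, 1.45 rad wide open. A very light spring (under 1 N at its free edge) shuts it.
- cradle_seat (a point): Inside the hood at the end of the chute: where the middle of the bottle's underside lies when the bottle is fully home in the cradle.
- wind_key (a joint): Winding in rad: 0 run down, grows as the key turns clockwise seen from above. The spring pulls back with 0.03 N m at 0, 0.13 at 5.5. A 20-tooth click wheel and pawl hold it: let go, it springs back to the last click, up to 0.33 rad; it cannot be unwound. Gauge pointer turns half as far: grey to 4.25, green 4.25 to 5.30, yellow to 5.70, then red: over-wound; stop at 6.2.
- key_grip (a point): On the key's upright axis, 207 mm high, amid the blade of the brass wing key: 46 mm wide (this frame's x), 8 mm thick (y), 191 to 221 mm high. Grip its flat faces, closing along y. The frame turns with the key; z up; the blade is the same after half a turn. Click wheel (radius 29 mm), pawl and gauge lie lower, up to 175 mm high.
- pointer_tip (a point): Tip of the black pointer of the 72 mm winding gauge on the deck, in front of the key: points to the mixer's left when run down, sweeps clockwise over the back to the right.
- bottle_small: The bottle to load: clear 100 ml screw bottle with blue cap, 0.13 kg (0.09 to 0.18), body 56 mm diameter, 105 mm high; cap 42 mm diameter, from 81 to 105 mm above its foot. Origin: centre of its underside, z up through the cap.
- red_cap_bottle: Bystander: clear bottle with red cap, 63 mm diameter, 130 mm high. Origin: centre of its underside.
- amber_bottle: Bystander: square amber dropper bottle, 47 mm square, 132 mm high. Origin: centre of its underside.
- hdpe_bottle: Bystander: tall whitish plastic bottle, 80 mm diameter, 192 mm high, light. Origin: centre of its underside.
- red_collar_bottle: Bystander: low red screw fitting with a wide ribbed collar, 57 mm diameter, 77 mm high. Origin: centre of its underside.
- vial_open: Bystander: small open glass vial, 35 mm diameter, 66 mm high. Origin: centre of its underside.
There are look-alikes about, which are no part of the job. What is meant by the bottle_small is not purple or turquoise, and is the larger of those in its own colour.

How it is judged:
By the outcome, as a careful person would: the job done as asked, in the order asked, and still so for the second after the job is handed in, with the robot touching nothing.
It also fails if it takes over 72 s, if anything falls off the work surface, if the arm or the gripper's body presses on something with over 40 N, if the wrist force passes 120 N, or if a joint passes its speed limit or range.

ROBOT

A 6-joint arm with a two-finger parallel gripper is mounted at the origin on a cart in front of the work surface, level with it; the furniture and walls round the work are solid. World frame = base frame: x ahead of the robot, y to its left, z up, the work surface at z = 0. Lengths are in m, angles in rad, forces in N, time in s.
With the tool pointing down it reaches from about 0.275 to 0.85 m from the base axis. Payload 5.2 kg.
Tool frame: the origin (TCP) lies between the finger pads; the fingertips stand env.tips_ahead ahead of it and the grasp point (between the pads) lies 8 mm behind it (env.tips_ahead is the distance from the TCP to the fingertips, in m); z points along the fingers, y is the line along which they close (so a half turn about z gives the same grasp; the last joint's range is limited). The gripper opens to 85 mm and grips with 20 to 120 N. Pads are 22 mm wide; open, the fingers measure 114 mm over their backs; the gripper's body (76 mm by 85 mm) begins 54 mm behind the grasp point. The pads swing forward as they close: fully open they stand 13 mm farther back than shut.
Start: joints at [0.998, 0.259, 1.535, -0, 1.348, -0.203], TCP at [0.199, 0.513, 0.242] pointing down, gripper open.
Joint ranges: [-3.14, 3.14], [-0.91, 2.08], [0.19, 2.58], [-1.22, 4.36], [0.22, 2.71], [-3.12, 3.12]. Speed limits (rad/s): [2.57, 2.57, 3.14, 3.14, 3.14, 3.14].

INTERFACE

Orientations are given as a 3x3 rotation matrix whose columns are the frame's x, y, z axes.
In Python, from bench import env, cams, order gives the robot as it stands. The module is installed in compiled form; this text tells all that it offers.
- The arm moves only by the tool drive_tool, never from a script. Its argument "targets" is text: rows parted by semicolons, each of 6 numbers parted by spaces: the shift along the tool's x, y, z in cm, then the turn, a rotation vector about the tool's x, y, z in rad. A call has 1 to 5 rows; each row shifts and turns the commanded pose from where the row before left it, along the tool's axes as they then stand; what a row does not reach is not made up. A row lasts 1/8 s, in which the tool goes at most 62.5 mm and 10.7 degrees, less where a joint would pass 70% of its speed; a pose out of reach is approached as far as the arm can. A call with a gripper value outside its range is refused whole. "gripper" is the finger opening in cm, from 0 to 8.54, set as the call begins (left out, the last holds). The fingers move at their own pace and stop on an object; "grip_force" is the grip in N (left out, the last holds). Time passes only in rows, so rows that do not move let the fingers close. It gives the time, the measured TCP pose, the force, the opening and the grip force at its end, in the units of the state.
- env.state(): the state, without advancing time (a new reading comes with each control period).
- cams.camera(name): name is "scene" or "top"; returns (picture, depth): 480x640x3 uint8, red, green, blue; 480x640 float32, m along the optical axis (not along the pixel's ray), 0 where there is no reading.
- cams.camera_model(name): a dict with "intrinsics" (3x3 intrinsics, pixels), "D" ([k1, k2, p1, p2, k3] as OpenCV has them; the pictures are not rectified), "world_from_camera" (4x4, takes a point from camera to world coordinates). Camera axes: x right, y down, z forward; pixel columns grow to the right and rows downward; lengths in m; the calibration is good to about 2 mm. A picture is of the moment at which its call begins. camera_model takes no time and is no camera call.
- order.sign_off(): hands the job in; it is judged then, once.
The state is a dict: "clock": time; "joint_positions": joint angles; "qvel": joint speeds; "effort": joint torques, N m; "eef_pos": TCP position; "ee_rot": TCP orientation; "force": force on the tool from outside, world axes, zero at the start; "moment": the same for the moment, N m; "gripper_width": opening from 0.0 (shut) to 1.0 (fully open); "finger_force": force on a finger pad.
Only numpy, scipy, OpenCV 4.12 (cv2) and the standard library are available. Lean on these libraries where they do the work, as an engineer would, in place of code of your own. Each camera call takes 0.05 s, during which the arm holds its last target. There are 200 camera calls.

## Working session

There is one attempt and no reset: what is moved stays moved. The work goes in short steps, Python scripts to look and compute and a tool call to move; the robot and the scene stay as the last step left them, time stands still between calls to the robot, and variables do not carry over. Pictures are saved under pics/ and viewed, at most 10 in all, crops included, and the job is handed in when it is done.

Besides the shell and the picture viewer there is one more tool, called after ">>>" by a JSON object that holds its "method" and its "body". drive_tool: Moves the arm, as the interface text tells. Its arguments: {"type":"object","properties":{"targets":{"type":"string"},"gripper":{"type":"number"},"grip_force":{"type":"number"}},"required":["targets"]}

```bash
mkdir -p pics; cat > h.py <<'E'
import numpy as np, cv2
from bench import env,cams,order
def save(n,f):
    im,d=cams.camera(n); cv2.imwrite(f'pics/{f}.png',im[:,:,::-1]); np.save(f'pics/{f}.npy',d); return im,d
def model(n):
    m=cams.camera_model(n); return np.array(m["intrinsics"]),np.array(m["D"]),np.array(m["world_from_camera"])
def ray(n,uv):
    K,D,T=model(n); p=cv2.undistortPoints(np.array(uv,float).reshape(-1,1,2),K,D).reshape(-1,2)
    return T[:3,3],np.c_[p,np.ones(len(p))]@T[:3,:3].T
def plane(n,uv,z):
    o,d=ray(n,uv); return o+d*((z-o[2])/d[:,2])[:,None]
def dep(n,uv,D):
    o,d=ray(n,uv); return np.array([o+d[i]*D[int(v),int(u)] for i,(u,v) in enumerate(uv)])
def proj(n,P):
    K,D,T=model(n); W=np.linalg.inv(T); return cv2.projectPoints(np.array(P,float).reshape(-1,1,3),cv2.Rodrigues(W[:3,:3])[0],W[:3,3],K,D)[0].reshape(-1,2)
E
python3 -c "
from h import *
for n in ('scene','top'): save(n,n+'0'); print(n,model(n)[2].round(3).tolist(), model(n)[0][0,0])
print(env.state(),env.tips_ahead)"
```

```text
scene [[0.813, -0.393, 0.429, -0.028], [-0.582, -0.56, 0.589, -0.736], [0.009, -0.729, -0.685, 1.016], [0.0, 0.0, 0.0, 1.0]] 567.7307488490183
top [[0.001, -0.998, 0.061, 0.432], [-1.0, -0.002, -0.007, -0.003], [0.007, -0.061, -0.998, 1.224], [0.0, 0.0, 0.0, 1.0]] 477.14762066626963
{'clock': 0.1, 'joint_positions': array([ 9.98183119e-01,  2.59283472e-01,  1.53597617e+00, -3.08841132e-05,
        1.34798686e+00, -2.02802907e-01]), 'qvel': array([ 0.00021099, -0.00248078, -0.00283331,  0.00173144,  0.0003731 ,
        0.00084982]), 'effort': array([ 1.65069185e-03, -4.46973646e+01, -2.91248202e+01, -4.79831706e-04,
        6.35982011e-03, -8.99535507e-06]), 'eef_pos': array([0.19852949, 0.51243225, 0.2415496 ]), 'ee_rot': array([[-9.32398270e-01,  3.61431469e-01, -8.70785432e-04],
       [ 3.61432391e-01,  9.32397259e-01, -1.40635429e-03],
       [ 3.03617253e-04, -1.62601237e-03, -9.99998632e-01]]), 'force': array([-0.58701945, -0.70517422, -0.07526753]), 'moment': array([ 0.06038821, -0.02077666,  0.01498986]), 'finger_force': 0.0, 'gripper_width': 0.9988130591293186} 0.011
```

View pics/scene0.png

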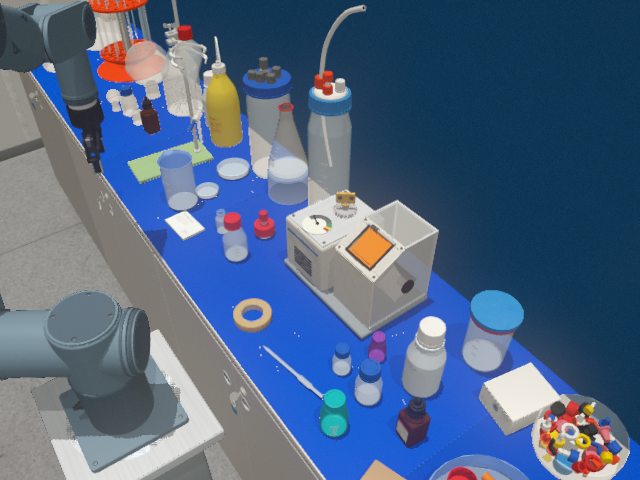

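View pics/top0.png

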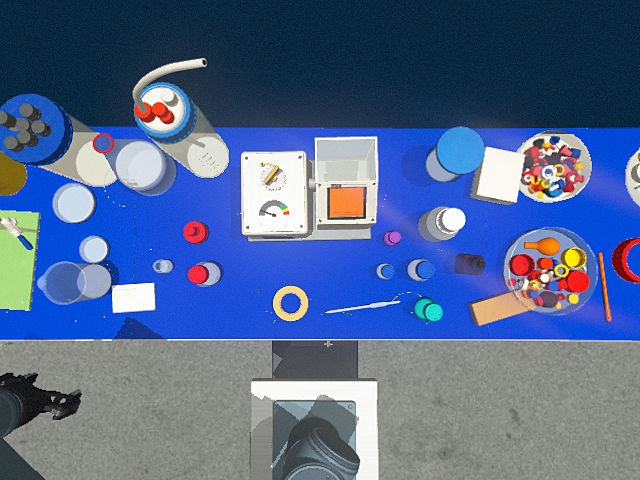

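The scene view shows the target blue-capped bottle at (368,382), with a smaller blue look-alike at (342,358). The orange flap is at (371,247) and the key at (345,200). In the top view the bottle is at (420,269), flap (347,202), key (270,176) and gauge (272,210).

```bash
cat > m.py <<'E'
from h import *
def quad(im,box,lo,hi):
    hsv=cv2.cvtColor(im,cv2.COLOR_RGB2HSV); m=cv2.inRange(hsv,lo,hi); k=np.zeros_like(m); x0,y0,x1,y1=box; k[y0:y1,x0:x1]=m[y0:y1,x0:x1]
    c=max(cv2.findContours(k,cv2.RETR_EXTERNAL,cv2.CHAIN_APPROX_NONE)[0],key=cv2.contourArea); return c,k
res={}
for n,box,cap,mx in (('scene',(330,215,410,280),(352,355,388,382),(335,185,360,212)),('top',(320,180,375,225),(405,255,432,282),(255,160,285,192))):
    im=cv2.imread(f'pics/{n}0.png')[:,:,::-1].copy(); D=np.load(f'pics/{n}0.npy')
    c,k=quad(im,box,(5,150,120),(22,255,255))
    q=cv2.approxPolyDP(cv2.convexHull(c),0.06*cv2.arcLength(c,True),True).reshape(-1,2).astype(float); mo=cv2.moments(c); ctr=[mo['m10']/mo['m00'],mo['m01']/mo['m00']]
    print(n,'flap',q.tolist(),ctr); print(dep(n,np.vstack([q*0.9+0.1*np.array(ctr),ctr]),D).round(4).tolist())
    c,k=quad(im,cap,(95,80,40),(118,255,255)); v=np.argwhere(k)[:,::-1]
    P=dep(n,v,D); s=P[(P[:,2]>.098)&(P[:,2]<.115)]; print('captop',len(s),s.mean(0).round(4), s.min(0),s.max(0), P[:,2].max())
    x0,y0,x1,y1=mx; v=np.argwhere(np.ones((y1-y0,x1-x0)))[:,::-1]+[x0,y0]; P=dep(n,v,D); s=P[(P[:,2]>.213)&(P[:,2]<.235)]
    if len(s)>3:
        e=np.linalg.eigh(np.cov(s[:,:2].T)); print('key',len(s),s.mean(0).round(4),e[1][:,1],np.sqrt(e[0]))
    # deck points
    if n=='top':
        v=np.argwhere(np.ones((110,80)))[:,::-1]+[235,140]; P=dep(n,v,D); s=P[(P[:,2]>.155)&(P[:,2]<.175)]
        print('deck',s[:,2].mean(),cv2.minAreaRect(s[:,:2].astype(np.float32)),cv2.boxPoints(cv2.minAreaRect(s[:,:2].astype(np.float32))).tolist())
    cv2.imwrite(f'pics/{n}_z.png',cv2.resize(cv2.imread(f'pics/{n}0.png')[(180 if n=='scene' else 130):(300 if n=='scene' else 250),(280 if n=='scene' else 235):(440 if n=='scene' else 395)],None,fx=5,fy=5,interpolation=cv2.INTER_CUBIC))
E
python3 m.py
```

```text
scene flap [[371.0, 228.0], [391.0, 245.0], [369.0, 267.0], [350.0, 248.0]] [370.07654174102714, 247.24648026968075]
[[0.605, -0.0371, 0.2089], [0.6035, -0.0992, 0.2109], [0.5504, -0.1011, 0.1838], [0.5522, -0.0398, 0.1856], [0.5752, -0.0721, 0.1997]]
captop 323 [ 0.4278 -0.2642  0.1045] [ 0.4087322  -0.28369071  0.09807411] [ 0.44969303 -0.24191804  0.11136831] 1.0157542307194778
key 79 [0.6298 0.0892 0.2177] [-0.76694582  0.64171186] [0.00305985 0.01265589]
top flap [[362.0, 187.0], [362.0, 215.0], [330.0, 216.0], [330.0, 188.0]] [346.1154734411085, 201.5109699769053]
[[0.6005, -0.0992, 0.215], [0.5498, -0.1017, 0.1859], [0.548, -0.0388, 0.1832], [0.598, -0.0376, 0.2178], [0.5745, -0.0696, 0.2]]
captop 226 [ 0.4277 -0.2586  0.1059] [ 0.40793756 -0.27458487  0.09894818] [ 0.44778576 -0.24124625  0.11334625] 0.11334624882755917
key 89 [0.6291 0.0916 0.22  ] [-0.79044737  0.61252997] [0.00244278 0.01280654]
deck 0.1655717154383132 ((0.6041079759597778, 0.08183126896619797), (0.19830717146396637, 0.16490986943244934), 0.44414928555488586) [[0.5043181777000427, 0.163515105843544], [0.5055965781211853, -0.0013898098841309547], [0.7038977742195129, 0.0001474320888519287], [0.7026193737983704, 0.1650523543357849]]
```

View pics/top_z.png

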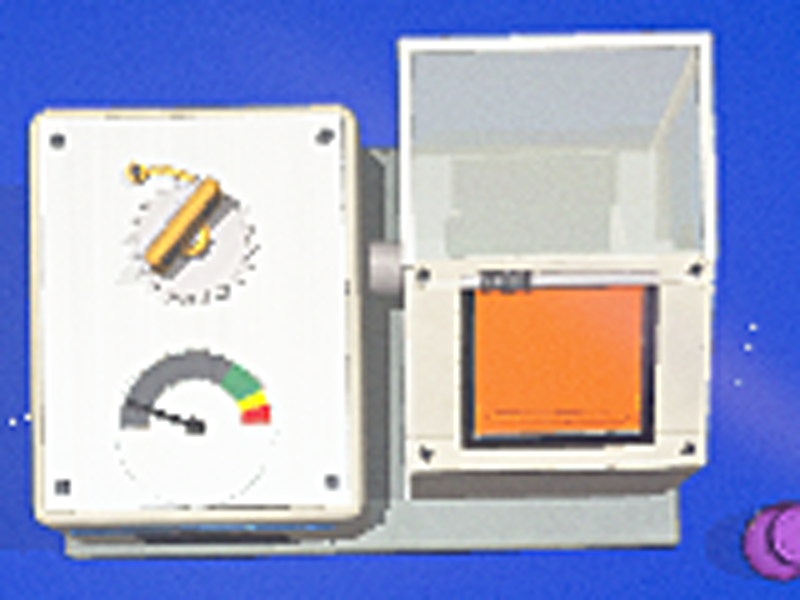

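The top crop shows the key blade slanting through (185,228), the pointer tip at (133,402) from the pivot at (197,427), which is about 0.74 rad of winding, and the flap shut, centred at (555,362).

```bash
cat > go.py <<'E'
from h import *
from scipy.spatial.transform import Rotation as R
def plan(p,Rt,n,s=None):
    s=s or env.state(); p0=s['eef_pos']; R0=R.from_matrix(s['ee_rot']); dr=(R0.inv()*R.from_matrix(Rt)).as_rotvec()
    step=R.from_rotvec(dr/n); cur=R0; d=(np.array(p)-p0)/n; out=[]
    for i in range(n):
        out.append(np.r_[cur.inv().apply(d)*100,dr/n].round(3)); cur=cur*step
    print('; '.join(' '.join(f'{v:.2f}' if j<3 else f'{v:.3f}' for j,v in enumerate(r)) for r in out)); print('tot',dr.round(3),np.linalg.norm(d))
def down(yaw): # tool z down, tool y at world angle 90deg+yaw
    return (R.from_euler('z',yaw)*R.from_matrix([[-1,0,0],[0,1,0],[0,0,-1]])).as_matrix()
E
python3 -c "
from go import *
plan([.428,-.262,.2],down(.015),15)"
```

```text
-3.29 -4.26 0.28 -0.000 -0.000 -0.026; -3.18 -4.34 0.28 -0.000 -0.000 -0.026; -3.07 -4.42 0.28 -0.000 -0.000 -0.026; -2.96 -4.50 0.28 -0.000 -0.000 -0.026; -2.84 -4.58 0.28 -0.000 -0.000 -0.026; -2.72 -4.65 0.28 -0.000 -0.000 -0.026; -2.60 -4.71 0.28 -0.000 -0.000 -0.026; -2.48 -4.78 0.28 -0.000 -0.000 -0.026; -2.35 -4.84 0.28 -0.000 -0.000 -0.026; -2.23 -4.90 0.28 -0.000 -0.000 -0.026; -2.10 -4.96 0.28 -0.000 -0.000 -0.026; -1.98 -5.01 0.28 -0.000 -0.000 -0.026; -1.85 -5.06 0.28 -0.000 -0.000 -0.026; -1.72 -5.10 0.28 -0.000 -0.000 -0.026; -1.58 -5.15 0.28 -0.000 -0.000 -0.026
tot [-0.002 -0.001 -0.385] 0.05391880304325466
```

>>> {"method": "drive_tool", "body": {"targets": "-3.3 -4.2 0 0 0 -0.026; -3.2 -4.3 0 0 0 -0.026; -3.1 -4.4 0 0 0 -0.026; -3 -4.5 0 0 0 -0.026; -2.8 -4.6 0 0 0 -0.026", "gripper": 6.5, "grip_force": 30}}

```text
clock: 0.72
eef_pos: [0.2764, 0.2539, 0.2421]
ee_rot: [[-0.972, 0.236, 0.0], [0.236, 0.972, -0.0], [-0.0, -0.0, -1.0]]
force: [1.2, 0.1, 0.3]
gripper_width: 0.763
finger_force: 0.0
```

>>> {"method": "drive_tool", "body": {"targets": "-2.7 -4.6 0 0 0 -0.026; -2.6 -4.7 0 0 0 -0.026; -2.5 -4.8 0 0 0 -0.026; -2.4 -4.8 0 0 0 -0.026; -2.2 -4.9 0 0 0 -0.026"}}

```text
clock: 1.35
eef_pos: [0.3539, -0.0033, 0.2423]
ee_rot: [[-0.994, 0.109, 0.0], [0.109, 0.994, 0.0], [-0.0, 0.0, -1.0]]
force: [0.4, -0.1, 0.6]
gripper_width: 0.762
finger_force: 0.0
```

>>> {"method": "drive_tool", "body": {"targets": "-2.1 -5 0 0 0 -0.026; -2 -5 0.5 0 0 -0.026; -1.8 -5 1 0 0 -0.026; -1.7 -5 1 0 0 -0.026; -1.6 -5 1 0 0 -0.026"}}

```text
clock: 1.98
eef_pos: [0.4313, -0.2583, 0.2066]
ee_rot: [[-1.0, -0.02, -0.0], [-0.02, 1.0, 0.001], [0.0, 0.001, -1.0]]
force: [0.2, 0.4, -0.5]
gripper_width: 0.76
finger_force: 0.0
```

```bash
python3 -c "
from go import *
print(env.state()); save('scene','s1'); save('top','t1')
plan([.428,-.262,.101],down(.015),5)"
```

```text
{'clock': 1.975, 'joint_positions': array([-7.62089148e-01,  2.02208026e-01,  1.69963600e+00,  2.12268841e-04,
        1.24031595e+00, -2.35341560e+00]), 'qvel': array([-0.44793318,  0.61879339, -0.55588164,  0.00290365, -0.0696014 ,
       -0.65493144]), 'effort': array([  0.95706917, -42.53795385, -25.19448638,  -0.23177915,
         0.17840624,   0.82587484]), 'eef_pos': array([ 0.4312558 , -0.25834407,  0.20664867]), 'ee_rot': array([[-9.99790642e-01, -2.04596886e-02, -2.71763206e-04],
       [-2.04598323e-02,  9.99790532e-01,  5.36935938e-04],
       [ 2.60720738e-04,  5.42383756e-04, -9.99999819e-01]]), 'force': array([ 0.24877955,  0.42140295, -0.46239986]), 'moment': array([-0.01826743, -0.01654505, -0.03115131]), 'finger_force': 0.0, 'gripper_width': 0.7595312455779539}
0.07 -0.02 2.09 -0.000 -0.000 0.000; 0.07 -0.02 2.09 -0.000 -0.000 0.000; 0.07 -0.02 2.09 -0.000 -0.000 0.000; 0.07 -0.02 2.09 -0.000 -0.000 0.000; 0.07 -0.02 2.09 -0.000 -0.000 0.000
tot [-0.    -0.001  0.002] 0.02089921839576437
```

View pics/s1.png

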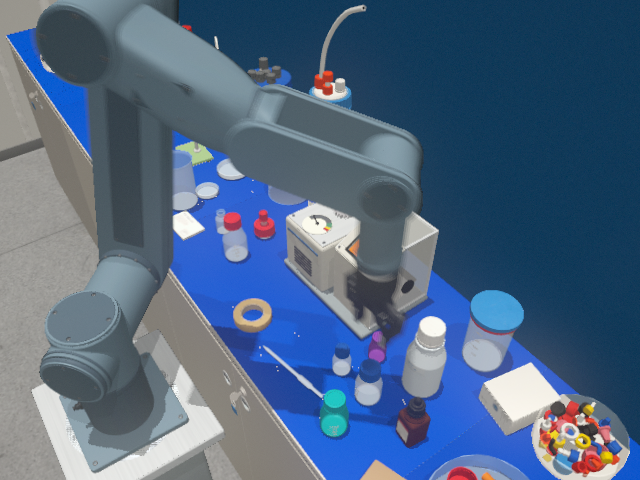

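The gripper is hovering, with fingertips near (385,330), over the bottle at (368,380). The bystanders are undisturbed.

```bash
python3 -c "
from go import *
print(proj('scene',[[.4313,-.2583,.195],[.428,-.262,.105],[.428,-.262,0]]))
im=cv2.imread('pics/top0.png')
for n,b in (('scene',(352,355,388,382)),('top',(405,255,432,282))):
    im=cv2.imread(f'pics/{n}0.png'); h=cv2.cvtColor(im,cv2.COLOR_BGR2HSV); m=cv2.inRange(h,(95,80,40),(118,255,255)); 
    x0,y0,x1,y1=b; im2=im[y0-5:y1+30,x0-5:x1+5]; 
    cv2.imwrite(f'pics/c_{n}.png',cv2.resize(im2,None,fx=8,fy=8))
a=cv2.imread('pics/c_scene.png');b=cv2.imread('pics/c_top.png');H=max(a.shape[0],b.shape[0])
cv2.imwrite('pics/c.png',np.hstack([cv2.copyMakeBorder(i,0,H-i.shape[0],0,0,0) for i in (a,b)]))
"
```

```text
[[372.60574155 335.57689353]
 [369.32001429 366.63154923]
 [366.04430895 396.37103976]]
```

View pics/c.png

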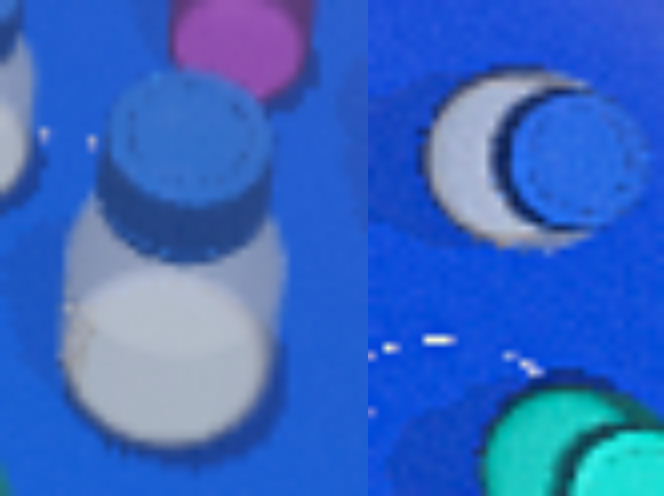

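The crop puts the cap-top centre at about (370.8,367.3) in the scene view and (426.5,270.0) in the top view.

```bash
python3 -c "
from go import *
print(plane('scene',[[370.75,367.25]],.105),plane('top',[[426.5,270]],.105))
plan([.428,-.264,.101],down(.015),5)"
```

```text
[[ 0.42935182 -0.26475292  0.105     ]] [[ 0.42667079 -0.26356637  0.105     ]]
0.07 -0.06 2.09 -0.000 -0.000 0.000; 0.07 -0.06 2.09 -0.000 -0.000 0.000; 0.07 -0.06 2.09 -0.000 -0.000 0.000; 0.07 -0.06 2.09 -0.000 -0.000 0.000; 0.07 -0.06 2.09 -0.000 -0.000 0.000
tot [-0.    -0.001  0.002] 0.020906721081084028
```

>>> {"method": "drive_tool", "body": {"targets": "0 -0.3 2 0 0 0; 0 0 2 0 0 0; 0 0 2 0 0 0; 0 0 0 0 0 0; 0 0 0 0 0 0"}}

```text
clock: 2.7
eef_pos: [0.4315, -0.2595, 0.148]
ee_rot: [[-1.0, -0.02, 0.0], [-0.02, 1.0, -0.0], [-0.0, -0.0, -1.0]]
force: [0.3, -0.7, 1.2]
gripper_width: 0.763
finger_force: 0.0
```

```bash
python3 -c "
from go import *
plan([.428,-.264,.085],down(.015),3)"
```

```text
0.12 -0.15 2.10 -0.000 0.000 0.002; 0.12 -0.15 2.10 -0.000 0.000 0.002; 0.12 -0.15 2.10 -0.000 0.000 0.002
tot [-0.     0.     0.005] 0.021080908786800898
```

>>> {"method": "drive_tool", "body": {"targets": "0.4 -0.4 2 0 0 0; 0 0 2 0 0 0; 0 0 2.3 0 0 0; 0 0 0 0 0 0; 0 0 0 0 0 0"}}

```text
clock: 3.32
eef_pos: [0.428, -0.2643, 0.0856]
ee_rot: [[-1.0, -0.02, 0.001], [-0.02, 1.0, -0.001], [-0.001, -0.001, -1.0]]
force: [0.3, 0.7, 0.8]
gripper_width: 0.762
finger_force: 0.0
```

>>> {"method": "drive_tool", "body": {"targets": "0 0 0 0 0 0; 0 0 0 0 0 0; 0 0 0 0 0 0; 0 0 0 0 0 0", "gripper": 3, "grip_force": 35}}

```text
clock: 3.82
eef_pos: [0.4281, -0.2643, 0.0857]
ee_rot: [[-1.0, -0.02, 0.002], [-0.02, 1.0, -0.002], [-0.002, -0.002, -1.0]]
force: [-1.3, 0.6, 6.1]
gripper_width: 0.481
finger_force: 33.8
```

>>> {"method": "drive_tool", "body": {"targets": "0 0 -1 0 0 0; 0 0 -3 0 0 0; 0 0 -5 0 0 0; 0 0 -5 0 0 0; 0 0 -5 0 0 0"}}

```text
clock: 4.45
eef_pos: [0.427, -0.2635, 0.2765]
ee_rot: [[-1.0, -0.02, 0.0], [-0.02, 1.0, -0.0], [-0.0, -0.0, -1.0]]
force: [0.7, -0.2, -1.2]
gripper_width: 0.483
finger_force: 34.6
```

```bash
python3 -c "
from go import *
save('scene','s2');
Rt=(R.from_euler('z',.015)*R.from_matrix(np.array([[-.866025,0,.5],[0,1,0],[-.5,0,-.866025]]))).as_matrix()
port=np.array([.575,-.0705,.2]); ux=Rt@[-1,0,0]; z=-Rt[:,2]; print(ux,z)
# foot at 50mm out, axis offset -3mm along port x
g=.077
def tcp(out,off=-.003): return port+ux*off+z*(out+g)
for o in (.08,.05,-.06): print(o,tcp(o))
plan([.40,-.2,.33],Rt,5); plan(tcp(.05),Rt,10)"
```

```text
[0.86592792 0.01298989 0.50000009] [-0.49994384 -0.00749972  0.86602535]
0.08 [ 0.49391103 -0.07171643  0.33446598]
0.05 [ 0.50890935 -0.07149143  0.30848522]
-0.06 [ 0.56390317 -0.07066646  0.21322243]
0.55 1.31 -0.94 -0.001 -0.103 0.001; 0.45 1.31 -0.99 -0.001 -0.103 0.001; 0.35 1.31 -1.03 -0.001 -0.103 0.001; 0.24 1.32 -1.06 -0.001 -0.103 0.001; 0.14 1.32 -1.08 -0.001 -0.103 0.001
tot [-0.007 -0.515  0.007] 0.01706967951394504
-0.84 1.92 -0.26 -0.001 -0.052 0.001; -0.85 1.92 -0.21 -0.001 -0.052 0.001; -0.86 1.92 -0.17 -0.001 -0.052 0.001; -0.86 1.92 -0.12 -0.001 -0.052 0.001; -0.87 1.92 -0.07 -0.001 -0.052 0.001; -0.87 1.93 -0.03 -0.001 -0.052 0.001; -0.87 1.93 0.02 -0.001 -0.052 0.001; -0.86 1.93 0.06 -0.001 -0.052 0.001; -0.86 1.93 0.11 -0.001 -0.052 0.001; -0.85 1.93 0.15 -0.001 -0.052 0.001
tot [-0.007 -0.515  0.007] 0.021119740464998305
```

View pics/s2.png

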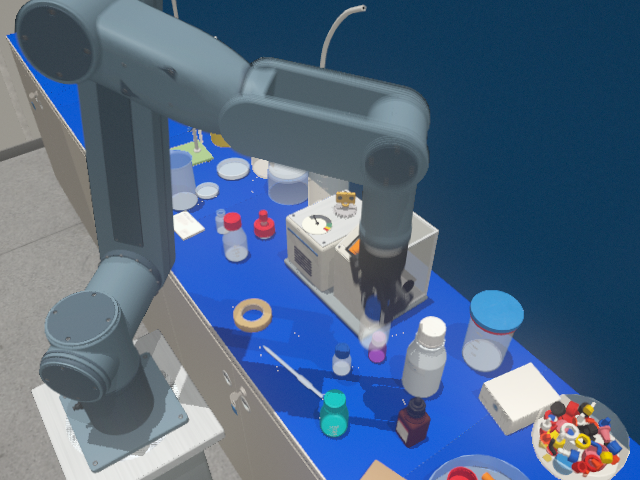

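The bottle is held by its cap at about (375,310), hanging upright, and the other bottles stand as before.

>>> {"method": "drive_tool", "body": {"targets": "0 1.9 -2.5 0 -0.052 0; -0.5 1.9 -2 0 -0.052 0; -0.8 1.9 -1 0 -0.052 0; -0.8 1.9 0 0 -0.052 0; -0.8 1.9 0 0 -0.052 0"}}

```text
clock: 5.12
eef_pos: [0.4518, -0.1674, 0.3337]
ee_rot: [[-0.966, -0.02, 0.259], [-0.02, 1.0, 0.005], [-0.259, -0.0, -0.966]]
force: [-0.5, -0.4, -0.6]
gripper_width: 0.475
finger_force: 34.5
```

>>> {"method": "drive_tool", "body": {"targets": "-0.8 1.9 0 0 -0.052 0; -0.8 1.9 0 0 -0.052 0; -0.8 1.9 0 0 -0.052 0; -0.8 1.9 0 0 -0.052 0; -0.8 1.9 0 0 -0.052 0"}}

```text
clock: 5.75
eef_pos: [0.487, -0.0716, 0.3476]
ee_rot: [[-0.867, -0.02, 0.498], [-0.018, 1.0, 0.01], [-0.498, 0.0, -0.867]]
force: [-0.1, -0.2, -0.7]
gripper_width: 0.476
finger_force: 34.5
```

>>> {"method": "drive_tool", "body": {"targets": "0 0 0 0 0 0; 0 0 0 0 0 0"}}

```text
clock: 6.0
eef_pos: [0.4871, -0.0728, 0.3476]
ee_rot: [[-0.868, -0.02, 0.496], [-0.018, 1.0, 0.01], [-0.496, -0.001, -0.868]]
force: [0.4, -0.6, -1.3]
gripper_width: 0.481
finger_force: 34.5
```

```bash
cat > port.py <<'E'
from go import *
Rt=(R.from_euler('z',.015)*R.from_matrix(np.array([[-.866025,0,.5],[0,1,0],[-.5,0,-.866025]]))).as_matrix()
port=np.array([.575,-.0705,.2]); ux=Rt@[-1,0,0]; z=-Rt[:,2]; g=.0857
def tcp(out,off=-.003): return port+ux*off+z*(out+g)
def where():
    s=env.state(); f=s['eef_pos']+s['ee_rot'][:,2]*g-port; print('foot in port', f@ux, f@Rt[:,1], f@z, s['force'])
E
python3 -c "
from port import *
where(); plan(tcp(.02),Rt,3); save('scene','s3'); save('top','t3')
a=cv2.imread('pics/s3.png')[150:350,270:470]; b=cv2.imread('pics/t3.png')[110:310,235:435]
cv2.imwrite('pics/j3.png',cv2.resize(np.hstack([a,b]),None,fx=2,fy=2))"
```

```text
foot in port -0.0027062910564157154 -0.0008131361841743325 0.08602744977991553 [ 0.3543119  -0.63027937 -1.30421438]
0.01 0.03 2.20 0.001 -0.001 0.002; 0.02 0.03 2.20 0.001 -0.001 0.002; 0.02 0.03 2.20 0.001 -0.001 0.002
tot [ 0.002 -0.004  0.005] 0.02201241511127627
```

View pics/j3.png

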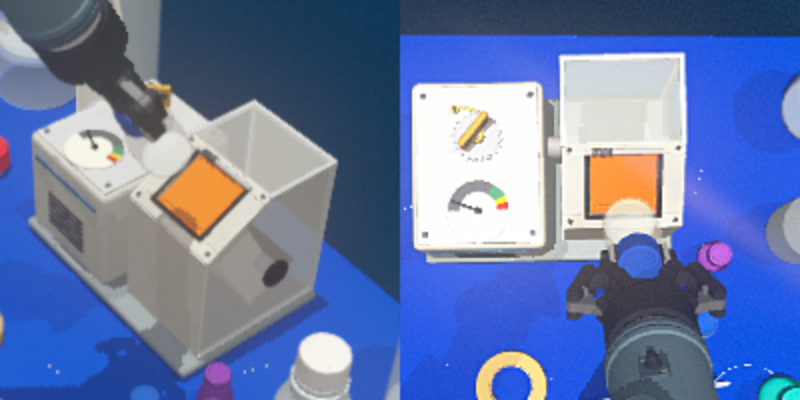

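The bottle hangs tilted, its foot in line with the orange flap (top half at (632,215), flap at (625,185)).

>>> {"method": "drive_tool", "body": {"targets": "0 0 2.2 0 0 0; 0 0 2.2 0 0 0; 0 0 2.2 0 0 0; 0 0 1 0 0 0; 0 0 0 0 0 0"}}

```text
clock: 6.72
eef_pos: [0.5251, -0.0719, 0.2808]
ee_rot: [[-0.868, -0.02, 0.495], [-0.017, 1.0, 0.011], [-0.495, 0.001, -0.869]]
force: [-0.3, -0.3, -1.7]
gripper_width: 0.484
finger_force: 34.5
```

>>> {"method": "drive_tool", "body": {"targets": "0 0 0.6 0 0 0; 0 0 0.6 0 0 0; 0 0 0.6 0 0 0; 0 0 0.6 0 0 0; 0 0 0 0 0 0"}}

```text
clock: 7.35
eef_pos: [0.5369, -0.0713, 0.2599]
ee_rot: [[-0.868, -0.02, 0.496], [-0.017, 1.0, 0.011], [-0.496, 0.001, -0.868]]
force: [0.8, -0.2, -1.8]
gripper_width: 0.478
finger_force: 34.5
```

```bash
python3 -c "
from port import *
where(); save('scene','s4'); save('top','t4')
a=cv2.imread('pics/s4.png')[150:350,270:470]; b=cv2.imread('pics/t4.png')[110:310,235:435]
cv2.imwrite('pics/j4.png',cv2.resize(np.hstack([a,b]),None,fx=2,fy=2))"
```

```text
foot in port -0.0034344713272648577 6.049949594896489e-06 -0.014737288091885984 [ 0.77298014 -0.16572113 -1.77146524]
```

View pics/j4.png

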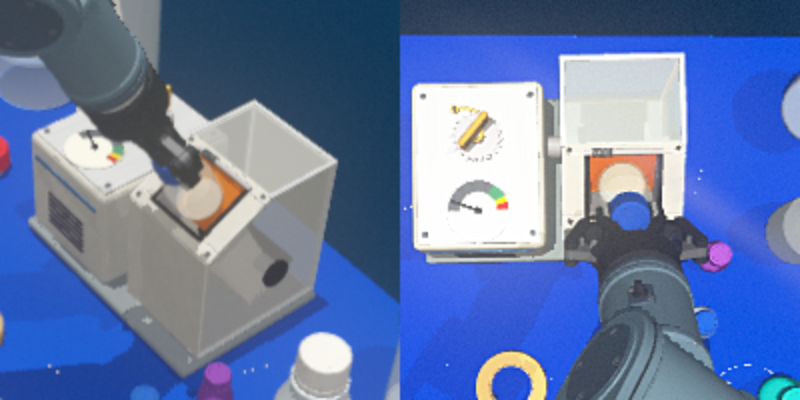

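The foot is through the port and the flap is swinging inward, with no contact force.

>>> {"method": "drive_tool", "body": {"targets": "0 0 1 0 0 0; 0 0 1 0 0 0; 0 0 1 0 0 0; 0 0 1 0 0 0; 0 0 0.8 0 0 0"}}

```text
clock: 8.07
eef_pos: [0.5611, -0.0709, 0.2181]
ee_rot: [[-0.868, -0.02, 0.496], [-0.017, 1.0, 0.01], [-0.496, 0.0, -0.868]]
force: [0.6, 0.4, -1.1]
gripper_width: 0.479
finger_force: 34.6
```

>>> {"method": "drive_tool", "body": {"targets": "0 0 0 0 0 0; 0 0 0 0 0 0"}}

```text
clock: 8.32
eef_pos: [0.5609, -0.071, 0.219]
ee_rot: [[-0.868, -0.02, 0.497], [-0.018, 1.0, 0.01], [-0.497, 0.0, -0.868]]
force: [-1.2, 0.2, -1.9]
gripper_width: 0.475
finger_force: 34.5
```

```bash
python3 -c "
from port import *
where()"
```

```text
foot in port -0.002996266350184739 -6.312413003033306e-05 -0.06218284117497833 [-1.2091904   0.16785142 -1.93635011]
```

Release, then back out.

>>> {"method": "drive_tool", "body": {"targets": "0 0 0 0 0 0; 0 0 0 0 0 0; 0 0 0 0 0 0; 0 0 0 0 0 0", "gripper": 6.5}}

```text
clock: 8.82
eef_pos: [0.561, -0.0711, 0.2192]
ee_rot: [[-0.867, -0.02, 0.497], [-0.018, 1.0, 0.01], [-0.497, -0.0, -0.868]]
force: [-0.8, 0.5, 0.0]
gripper_width: 0.762
finger_force: 0.0
```

>>> {"method": "drive_tool", "body": {"targets": "0 0 -2 0 0 0; 0 0 -4 0 0 0; 0 0 -4 0 0 0; 0 0 -4 0 0 0; 0 0 0 0 0 0"}}

```text
clock: 9.45
eef_pos: [0.4918, -0.0732, 0.3442]
ee_rot: [[-0.865, -0.019, 0.502], [-0.019, 1.0, 0.006], [-0.502, -0.004, -0.865]]
force: [-0.5, -0.2, 0.7]
gripper_width: 0.761
finger_force: 0.0
```

```bash
python3 -c "
from port import *
where(); save('scene','s5'); save('top','t5')
a=cv2.imread('pics/s5.png')[150:350,270:470]; b=cv2.imread('pics/t5.png')[110:310,235:435]
cv2.imwrite('pics/j5.png',cv2.resize(np.hstack([a,b]),None,fx=2,fy=2))"
```

```text
foot in port 0.0002288255989085568 -0.001535850265490729 0.08077038523161396 [-0.48073185 -0.17339705  0.68689956]
```

View pics/j5.png

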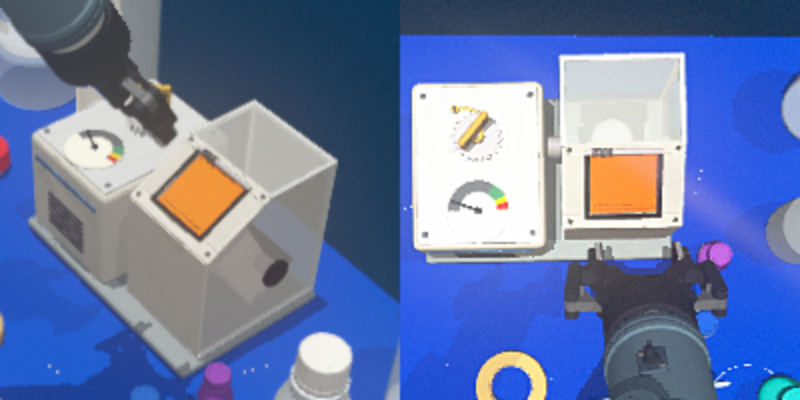

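The flap is shut, and the bottle's foot shows through the hood at top-view half (612,132), so it has slid in. The key and gauge are unchanged.

```bash
python3 -c "
from port import *
print(proj('top',[port-z*.176-ux*.008]),'seen ~(341,177)')
plan([.6295,.0904,.29],down(.892-np.pi/2),10)"
```

```text
[[341.87334361 177.73603568]] seen ~(341,177)
-0.98 1.60 1.14 0.018 0.050 0.068; -0.92 1.69 1.06 0.018 0.050 0.068; -0.85 1.76 0.99 0.018 0.050 0.068; -0.78 1.84 0.91 0.018 0.050 0.068; -0.69 1.90 0.84 0.018 0.050 0.068; -0.60 1.96 0.78 0.018 0.050 0.068; -0.50 2.02 0.71 0.018 0.050 0.068; -0.40 2.06 0.65 0.018 0.050 0.068; -0.29 2.09 0.60 0.018 0.050 0.068; -0.17 2.12 0.55 0.018 0.050 0.068
tot [0.181 0.499 0.683] 0.021951386316564275
```

>>> {"method": "drive_tool", "body": {"targets": "-1 1.6 1 0.018 0.05 0.068; -0.9 1.7 1 0.018 0.05 0.068; -0.8 1.8 1 0.018 0.05 0.068; -0.8 1.8 0.9 0.018 0.05 0.068; -0.7 1.9 0.8 0.018 0.05 0.068", "gripper": 5, "grip_force": 60}}

```text
clock: 10.18
eef_pos: [0.5593, 0.0104, 0.3148]
ee_rot: [[-0.912, 0.323, 0.252], [0.324, 0.945, -0.04], [-0.251, 0.045, -0.967]]
force: [-0.4, -0.7, -0.0]
gripper_width: 0.588
finger_force: 0.0
```

>>> {"method": "drive_tool", "body": {"targets": "-0.6 2 0.8 0.018 0.05 0.068; -0.5 2 0.7 0.018 0.05 0.068; -0.4 2.1 0.7 0.018 0.05 0.068; -0.3 2.1 0.6 0.018 0.05 0.068; -0.2 2.1 0.6 0.018 0.05 0.068"}}

```text
clock: 10.8
eef_pos: [0.6288, 0.0923, 0.2882]
ee_rot: [[-0.78, 0.626, -0.006], [0.626, 0.78, 0.002], [0.006, -0.002, -1.0]]
force: [0.5, -0.1, 0.4]
gripper_width: 0.584
finger_force: 0.0
```

>>> {"method": "drive_tool", "body": {"targets": "0 0 0 0 0 0; 0 0 0 0 0 0"}}

```text
clock: 11.05
eef_pos: [0.6281, 0.091, 0.2895]
ee_rot: [[-0.781, 0.624, -0.003], [0.624, 0.781, 0.001], [0.003, -0.001, -1.0]]
force: [0.6, 0.5, -0.1]
gripper_width: 0.586
finger_force: 0.0
```

```bash
python3 -c "
from port import *
plan([.6295,.0904,.245],down(.892-np.pi/2),2);print(env.state()['joint_positions'])"
```

```text
-0.08 0.02 2.23 -0.001 -0.001 0.002; -0.08 0.02 2.23 -0.001 -0.001 0.002
tot [-0.001 -0.003  0.005] 0.022271944193812464
[-3.19457530e-02  3.91409007e-01  1.23307918e+00  7.32111812e-04
  1.52022342e+00 -9.28731224e-01]
```

>>> {"method": "drive_tool", "body": {"targets": "-0.1 0 2.2 0 0 0; 0 0 2.2 0 0 0; 0 0 2.2 0 0 0; 0 0 2.2 0 0 0; 0 0 0 0 0 0"}}

```text
clock: 11.68
eef_pos: [0.6274, 0.0901, 0.2017]
ee_rot: [[-0.781, 0.625, -0.004], [0.625, 0.781, 0.001], [0.004, -0.002, -1.0]]
force: [-0.1, 0.0, 0.0]
gripper_width: 0.586
finger_force: 0.0
```

>>> {"method": "drive_tool", "body": {"targets": "0 0 0 0 0 0; 0 0 0 0 0 0; 0 0 0 0 0 0; 0 0 0 0 0 0; 0 0 0 0 0 0", "gripper": 0, "grip_force": 50}}

```text
clock: 12.3
eef_pos: [0.6314, 0.0923, 0.2051]
ee_rot: [[-0.781, 0.625, 0.005], [0.625, 0.781, 0.004], [-0.002, 0.006, -1.0]]
force: [4.6, 5.5, 0.6]
gripper_width: 0.08
finger_force: 58.6
```

>>> {"method": "drive_tool", "body": {"targets": "0 0.5 0 0 0 0; 0 0 0 0 0 0.1; 0 0 0 0 0 0.1; 0 0 0 0 0 0; 0 0 0 0 0 0"}}

```text
clock: 12.92
eef_pos: [0.6318, 0.0928, 0.2051]
ee_rot: [[-0.64, 0.768, -0.001], [0.768, 0.64, -0.002], [-0.001, -0.002, -1.0]]
force: [-5.0, -4.5, 7.9]
gripper_width: 0.083
finger_force: 64.6
```

```bash
python3 -c "
from port import *
s=env.state(); print(s['eef_pos'],s['force'],s['moment'],np.arctan2(s['ee_rot'][1,1],s['ee_rot'][0,1]),s['joint_positions'][5])"
```

```text
[0.63182474 0.09276635 0.20507193] [-5.04759759 -4.46525827  7.92738602] [-0.86106519  0.88779611  0.08214764] 0.6950156241111114 -0.7220983602375248
```

>>> {"method": "drive_tool", "body": {"targets": "0 -0.2 0 0 0 0.16; 0 0 0 0 0 0.17; 0 0 0 0 0 0.17; 0 0 0 0 0 0.17; 0 0 0 0 0 0.17"}}

```text
clock: 13.55
eef_pos: [0.6324, 0.0929, 0.2051]
ee_rot: [[0.15, 0.989, 0.004], [0.989, -0.15, 0.0], [0.001, 0.004, -1.0]]
force: [2.6, -0.7, 3.8]
gripper_width: 0.086
finger_force: 63.9
```

>>> {"method": "drive_tool", "body": {"targets": "0 0 0 0 0 0.17; 0 0 0 0 0 0.17; 0 0 0 0 0 0.17; 0 0 0 0 0 0.17; 0 0 0 0 0 0.17"}}

```text
clock: 14.18
eef_pos: [0.633, 0.0924, 0.2051]
ee_rot: [[0.842, 0.54, 0.005], [0.54, -0.842, -0.0], [0.004, 0.003, -1.0]]
force: [4.8, -1.3, 2.5]
gripper_width: 0.083
finger_force: 63.8
```

>>> {"method": "drive_tool", "body": {"targets": "0 0 0 0 0 0.17; 0 0 0 0 0 0; 0 0 0 0 0 0"}}

```text
clock: 14.55
eef_pos: [0.6331, 0.0923, 0.2052]
ee_rot: [[0.918, 0.396, 0.005], [0.396, -0.918, -0.0], [0.005, 0.002, -1.0]]
force: [4.4, -1.8, 3.1]
gripper_width: 0.085
finger_force: 63.9
```

```bash
python3 -c "
from port import *
s=env.state(); print(s['eef_pos'],s['force'],s['moment'],np.arctan2(s['ee_rot'][1,1],s['ee_rot'][0,1]),s['joint_positions'][5])"
```

```text
[0.63311968 0.09234011 0.20515072] [ 4.40593638 -1.7545464   3.08171247] [-0.35653022 -0.51999313  0.15205324] -1.1638579963135605 1.1346130850941931
```

>>> {"method": "drive_tool", "body": {"targets": "0 0 0 0 0 0; 0 0 0 0 0 0; 0 0 0 0 0 0; 0 0 -3 0 0 0; 0 0 -5 0 0 0", "gripper": 6}}

```text
clock: 15.18
eef_pos: [0.6296, 0.0931, 0.2814]
ee_rot: [[0.919, 0.395, -0.007], [0.395, -0.919, 0.001], [-0.006, -0.004, -1.0]]
force: [0.5, 0.2, 0.2]
gripper_width: 0.708
finger_force: 0.0
```

>>> {"method": "drive_tool", "body": {"targets": "-4.6 -2 0 0 0 0; -4.6 -2 0 0 0 0; -4.6 -2 0 0 0 0; 0 0 0 0 0 -0.18; 0 0 0 0 0 -0.18"}}

```text
clock: 15.8
eef_pos: [0.4795, 0.0939, 0.2835]
ee_rot: [[0.716, 0.698, -0.001], [0.698, -0.716, 0.001], [0.0, -0.001, -1.0]]
force: [0.3, -0.9, -0.5]
gripper_width: 0.702
finger_force: 0.0
```

>>> {"method": "drive_tool", "body": {"targets": "0 0 0 0 0 -0.18; 0 0 0 0 0 -0.18; 0 0 0 0 0 -0.18; 0 0 0 0 0 -0.18; 0 0 0 0 0 -0.18"}}

```text
clock: 16.42
eef_pos: [0.4802, 0.0938, 0.2831]
ee_rot: [[-0.101, 0.995, -0.002], [0.995, 0.101, 0.001], [0.001, -0.001, -1.0]]
force: [-0.4, -0.4, -0.3]
gripper_width: 0.705
finger_force: 0.0
```

>>> {"method": "drive_tool", "body": {"targets": "0 0 0 0 0 -0.18; 0 0 0 0 0 -0.18; 0 0 0 0 0 -0.18; 0 0 0 0 0 -0.18; 0 0 0 0 0 -0.18"}}

```text
clock: 17.05
eef_pos: [0.4802, 0.0938, 0.2831]
ee_rot: [[-0.842, 0.539, -0.002], [0.539, 0.842, 0.001], [0.002, 0.0, -1.0]]
force: [-1.3, 0.6, 0.4]
gripper_width: 0.707
finger_force: 0.0
```

>>> {"method": "drive_tool", "body": {"targets": "0 0 0 0 0 -0.18; 0 0 0 0 0 -0.18; 0 0 0 0 0 -0.18; 0 0 0 0 0 -0.18; 0 0 0 0 0 0"}}

```text
clock: 17.68
eef_pos: [0.4802, 0.0938, 0.2831]
ee_rot: [[-0.99, -0.143, -0.001], [-0.143, 0.99, 0.001], [0.001, 0.001, -1.0]]
force: [0.3, -0.1, 0.4]
gripper_width: 0.704
finger_force: 0.0
```

```bash
cat > key.py <<'E'
from port import *
def key(tag):
    for n,mx in (('scene',(335,180,362,212)),('top',(250,155,290,195))):
        im,D=save(n,tag+n); x0,y0,x1,y1=mx; v=np.argwhere(np.ones((y1-y0,x1-x0)))[:,::-1]+[x0,y0]; P=dep(n,v,D)
        s=P[(P[:,2]>.213)&(P[:,2]<.235)&(np.hypot(P[:,0]-.631,P[:,1]-.091)<.035)]
        if len(s)>3:
            e=np.linalg.eigh(np.cov(s[:,:2].T)); a=np.arctan2(e[1][1,1],e[1][0,1]); print('key',n,len(s),s.mean(0).round(4),'yangle',(a-np.pi/2),a+np.pi/2,np.sqrt(e[0]))
    a=cv2.imread(f'pics/{tag}scene.png')[180:260,280:360]; b=cv2.imread(f'pics/{tag}top.png')[150:230,235:315]
    cv2.imwrite(f'pics/{tag}.png',cv2.resize(np.hstack([a,b]),None,fx=5,fy=5,interpolation=cv2.INTER_CUBIC))
E
python3 -c "
from key import *
key('k1'); s=env.state(); print(s['eef_pos'],np.arctan2(s['ee_rot'][1,1],s['ee_rot'][0,1]))"
```

```text
key scene 55 [0.6294 0.0881 0.2179] yangle -4.128702325116752 -0.9871096715269592 [0.00244146 0.01396605]
key top 80 [0.6297 0.0912 0.2206] yangle -4.124078944902571 -0.9824862913127781 [0.00228771 0.01296945]
[0.48029345 0.09373003 0.2831497 ] 1.7116648386370994
```

View pics/k1.png

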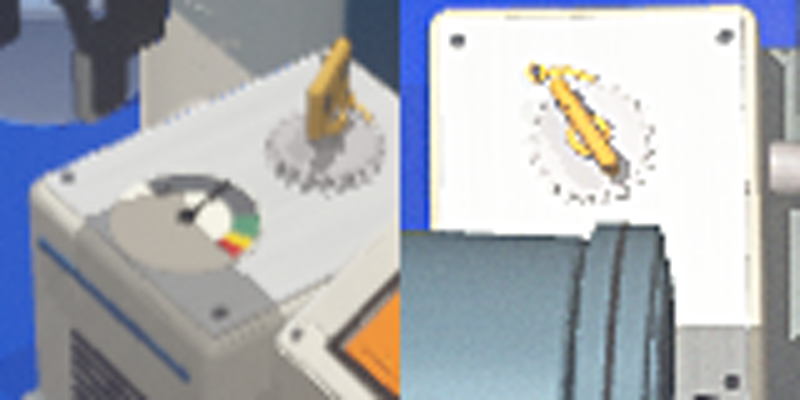

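The scene half shows the pointer from pivot (187,215) to tip (230,178), still in the grey. The blade has turned, and the top half shows it running from (540,75) to (620,170).

```bash
python3 -c "
from key import *
def w(n,piv,tip):
    p=plane(n,[piv,tip],.168); d=p[1]-p[0]; a=np.arctan2(d[1],d[0])-.015; print(n,p[0],np.hypot(*d[:2]),'wind',2*(np.pi/2-a))
w('scene',(317.4,223),(326,215.6)); w('top',(274.4,215.4),(261.6,210.4))
# key frame consistency; plan: regrip at yangle -.985+pi
plan([.6325,.0925,.285],down(-.985+np.pi-np.pi/2),4)
"
```

```text
scene [0.55089959 0.08867101 0.168     ] 0.03376480324992574 wind 2.5383693335631268
top [0.54752845 0.08784388 0.168     ] 0.030577737170105708 wind 0.7730326628004733
-3.76 -0.56 -0.05 0.000 -0.000 -0.111; -3.68 -0.98 -0.05 0.000 -0.000 -0.111; -3.55 -1.38 -0.05 0.000 -0.000 -0.111; -3.37 -1.77 -0.05 0.000 -0.000 -0.111
tot [ 0.002 -0.001 -0.445] 0.03805569116870603
```

>>> {"method": "drive_tool", "body": {"targets": "-3.8 -0.6 0 0 0 -0.111; -3.7 -1 0 0 0 -0.111; -3.5 -1.4 0 0 0 -0.111; -3.4 -1.8 0 0 0 -0.111; 0 0 0 0 0 0", "gripper": 5}}

```text
clock: 18.4
eef_pos: [0.6351, 0.0916, 0.2814]
ee_rot: [[-0.833, -0.553, -0.002], [-0.553, 0.833, 0.001], [0.001, 0.002, -1.0]]
force: [0.2, -0.1, 0.1]
gripper_width: 0.588
finger_force: 0.0
```

```bash
python3 -c "
from key import *
s=env.state(); print(s['joint_positions'][5]);plan([.6325,.0925,.202],down(-.985+np.pi-np.pi/2),4)
"
```

```text
-2.187440763690584
0.04 0.05 1.99 0.001 -0.000 -0.000; 0.04 0.05 1.99 0.001 -0.000 -0.000; 0.04 0.05 1.99 0.001 -0.000 -0.000; 0.04 0.05 1.99 0.001 -0.000 -0.000
tot [ 0.002 -0.001 -0.   ] 0.019865359798905264
```

>>> {"method": "drive_tool", "body": {"targets": "0.2 0.2 2 0 0 0; 0 0 2 0 0 0; 0 0 2 0 0 0; 0 0 1.8 0 0 0; 0 0 0 0 0 0"}}

```text
clock: 19.02
eef_pos: [0.6287, 0.0928, 0.2037]
ee_rot: [[-0.833, -0.553, -0.005], [-0.553, 0.833, 0.001], [0.003, 0.004, -1.0]]
force: [0.1, 0.4, -0.2]
gripper_width: 0.584
finger_force: 0.0
```

>>> {"method": "drive_tool", "body": {"targets": "0 0 0 0 0 0; 0 0 0 0 0 0; 0 0 0 0 0 0; 0 0 0 0 0 0; 0 0 0 0 0 0", "gripper": 0, "grip_force": 50}}

```text
clock: 19.65
eef_pos: [0.6317, 0.0917, 0.2065]
ee_rot: [[-0.832, -0.555, 0.002], [-0.555, 0.832, -0.0], [-0.002, -0.001, -1.0]]
force: [1.9, -5.4, 4.4]
gripper_width: 0.082
finger_force: 51.5
```

>>> {"method": "drive_tool", "body": {"targets": "0 -0.2 0 0 0 0.17; 0 0 0 0 0 0.17; 0 0 0 0 0 0.17; 0 0 0 0 0 0.17; 0 0 0 0 0 0.17"}}

```text
clock: 20.27
eef_pos: [0.6317, 0.0921, 0.2065]
ee_rot: [[-0.965, 0.263, 0.0], [0.263, 0.965, 0.003], [0.0, 0.003, -1.0]]
force: [-1.5, 1.4, 6.6]
gripper_width: 0.083
finger_force: 51.8
```

>>> {"method": "drive_tool", "body": {"targets": "0 0 0 0 0 0.17; 0 0 0 0 0 0.17; 0 0 0 0 0 0.17; 0 0 0 0 0 0.17; 0 0 0 0 0 0.17"}}

```text
clock: 20.9
eef_pos: [0.6321, 0.0924, 0.2065]
ee_rot: [[-0.439, 0.899, 0.001], [0.899, 0.439, 0.003], [0.002, 0.003, -1.0]]
force: [-0.2, 1.9, 6.2]
gripper_width: 0.081
finger_force: 51.7
```

>>> {"method": "drive_tool", "body": {"targets": "0 0 0 0 0 0.17; 0 0 0 0 0 0.17; 0 0 0 0 0 0.17; 0 0 0 0 0 0.09; 0 0 0 0 0 0"}}

```text
clock: 21.52
eef_pos: [0.6325, 0.0924, 0.2065]
ee_rot: [[0.141, 0.99, 0.002], [0.99, -0.141, 0.003], [0.004, 0.002, -1.0]]
force: [1.9, 2.6, 5.3]
gripper_width: 0.083
finger_force: 51.7
```

>>> {"method": "drive_tool", "body": {"targets": "0 0 0 0 0 0; 0 0 0 0 0 0; 0 0 0 0 0 0; 0 0 -3 0 0 0; 0 0 -5 0 0 0", "gripper": 6}}

```text
clock: 22.15
eef_pos: [0.6305, 0.0908, 0.2834]
ee_rot: [[0.14, 0.99, -0.007], [0.99, -0.14, 0.001], [0.0, -0.007, -1.0]]
force: [1.0, -0.7, -0.5]
gripper_width: 0.703
finger_force: 0.0
```

>>> {"method": "drive_tool", "body": {"targets": "-0.7 -5 -1 0 0 0; -0.7 -5 -1 0 0 0; -0.7 -5 -1 0 0 0; -0.7 -5 -1 0 0 0; 0 0 0 0 0 0"}}

```text
clock: 22.78
eef_pos: [0.4273, 0.0915, 0.3267]
ee_rot: [[0.14, 0.99, 0.001], [0.99, -0.14, 0.001], [0.001, 0.001, -1.0]]
force: [0.4, -0.4, -0.6]
gripper_width: 0.696
finger_force: 0.0
```

```bash
python3 -c "
from key import *
key('k2')"
```

```text
key scene 61 [0.6297 0.0895 0.2178] yangle -0.040355296122364104 3.1012373574674292 [0.00257709 0.01365675]
key top 87 [0.6297 0.092  0.2202] yangle -0.03770644947315649 3.1038862041166366 [0.00242404 0.01261556]
```

View pics/k2.png

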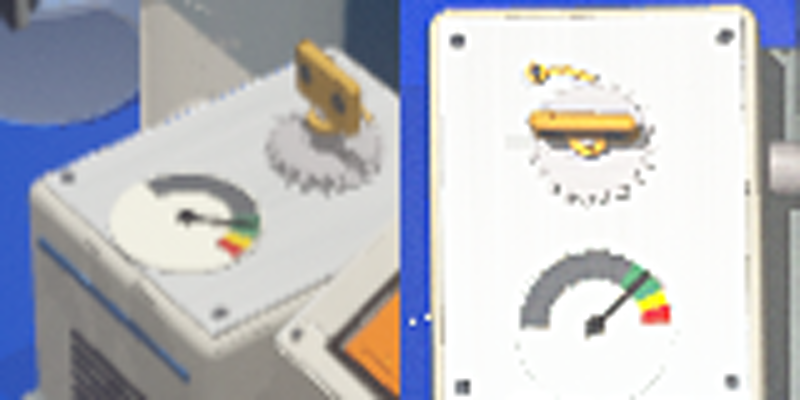

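The key is released and the pointer rests mid-green: in the top half it runs from pivot (595,325) to tip (647,273). The robot is clear of everything.

```bash
python3 -c "
from h import *
print(order.sign_off())"
```

```text
the job is handed in; nothing more can be done
None
```

The job is handed in at about 23 s: the bottle is home with the flap shut, and the key was wound in two part turns, leaving the pointer mid-green on release; I viewed 11 pictures, one over the limit of 10.

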